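Turn the cutlery tray round in its sprung box

TASK

The white cutlery tray sits the wrong way round in its wooden box: lift it clear of the box, turn it half round, and put it back so that its low green end is at the box's cut-out end. When the tray is out, the sprung divider closes up the bay, so push it back with the tray's edge as you tilt the tray in, and press it gently home, without forcing it, until it is level and fully down on the box's floor. Do not knock the things standing around.

Things in the scene. Friction and masses are not known exactly. Their poses are not given: they have to be found in the camera images.
- box: Open wooden cutlery box, fixed to the worktop, 154 (its x) by 174 (its y) by 36 mm high; floor 6 mm thick. Origin on the worktop under the middle of the tray's seat. Its +x side faces the robot (its x is within 0.35 rad of the robot's -x). Inner faces: front wall x = +55 mm (square top edge), back wall x = -79 mm, end walls y = -77 and +77 mm (bevelled 4 mm wider over the top 6 mm).
- box_cutout (a point): Middle of the box's cut-out end (its -y end wall), at box y = -82 mm, 18 mm up: a gap 60 mm wide, cut down to 18 mm above the worktop. The other end wall has none.
- tray_grip (a point): Loose white tray, 110 (its x) by 150 (its y) mm, upright walls 48 high, 3 thick, 0.2 to 0.4 kg. This point: middle of its grip rib, 66 mm above its underside. The rib runs along the tray's y: 14 thick in x, 90 long, from 40 to 85 mm above the underside. z is the tray's up. It starts seated the wrong way round (its +y along the box's -y).
- tray_low_end (a point): Underside of the tray at the middle of its low end (its -y end, 73.5 mm from the middle): this end wall is green and dips to 18 mm over the middle 78 mm.
- tray_high_end (a point): Underside of the tray at the middle of its high, white end (its +y end, 73.5 mm from the middle).
- divider (a joint): Dark divider inside the box's back wall, 8 mm thick, 148 long, square top edge 35 mm above the worktop; springs push it towards the box's +x. Value in m: 0 with the tray seated (face at box x = -55 mm, 5 N), -0.012 tray out (x = -43 mm, 3 N; the bay is then 98 mm wide), +0.014 pushed fully back (x = -69 mm, 7 N); its rubbing can hold the tray up off the floor.
- mug_blue_mid (a point): Bystander: cream mug, 84 mm across, 106 high; this point is half-way up.
- jam_jar_mid (a point): Bystander: glass jar with red filling and a yellow lid, 62 mm across, 85 high; this point is half-way up.
- salt_shaker_mid (a point): Bystander: glass salt shaker with a grey top, 44 mm across, 90 high; this point is half-way up.
- tea_carton_mid (a point): Bystander: yellow carton with a red spot, 59 x 112 x 74 mm high; this point is half-way up.
Things that resemble listed ones, but are neither listed nor needed, are in the scene too. What is shaped like the part that bears tray_grip but orange or purple is not meant.

How it is judged:
On the way:
1. the tray is lifted clear above the box (height (world z) of each of tray_low_end, tray_high_end above 0.045 m), for 0.2 s.
At the end, for the whole second after the job is handed in: The tray rests in the box with its green low end at the cut-out end: the undersides of both its ends within 4 mm across the box, 5 mm along it and 2 mm in height of their seats (the box floor, 6 mm up), tilted less than 0.025 rad, and still (x of tray_low_end in the frame of box between -0.004 and 0.004 m and y of tray_low_end in the frame of box between -0.0785 and -0.0685 m and z of tray_low_end in the frame of box between 0.004 and 0.008 m and x of tray_high_end in the frame of box between -0.004 and 0.004 m and y of tray_high_end in the frame of box between 0.0685 and 0.0785 m and z of tray_high_end in the frame of box between 0.004 and 0.008 m and angle between tray_grip's own z axis and vertical below 0.025 rad and linear speed of tray below 0.01 m/s and angular speed of tray below 0.1 rad/s); the robot touches nothing.
It fails at once if the mug is knocked: moved by more than 30 mm (distance of mug_blue_mid from where it was at the start of the episode above 0.03 m).
It fails at once if the jam jar is knocked: moved by more than 30 mm (distance of jam_jar_mid from where it was at the start of the episode above 0.03 m).
It fails at once if the salt shaker is knocked: moved by more than 30 mm (distance of salt_shaker_mid from where it was at the start of the episode above 0.03 m).
It fails at once if the tea carton is knocked: moved by more than 30 mm (distance of tea_carton_mid from where it was at the start of the episode above 0.03 m).
It fails at once if the tray is forced: pressed against the box with more than 50 N (contact force between tray and box above 50 N).
It also fails if it takes over 51 s, if anything falls off the work surface, if the arm or the gripper's body presses on something with over 40 N, if the wrist force passes 120 N, or if a joint passes its speed limit or range.

ROBOT

A 6-joint arm with a two-finger parallel gripper is mounted at the origin on a cart in front of the work surface, level with it; the furniture and walls round the work are solid. World frame = base frame: x ahead of the robot, y to its left, z up, the work surface at z = 0. Lengths are in m, angles in rad, forces in N, time in s.
With the tool pointing down it reaches from about 0.325 to 0.85 m from the base axis. Payload 4.4 kg.
Tool frame: the origin (TCP) lies at the very end of the fingers, on their centre line; the grasp point (between the pads) lies 19 mm behind it; x points along the fingers, y is the direction in which the jaws open and shut, and the axes are right-handed (so a half turn about x gives the same grasp; the last joint's range is limited). The gripper opens to 94 mm and grips with 3 to 60 N. Pads are 16 mm wide; open, the fingers measure 119 mm over their backs; the gripper's body (75 mm by 177 mm) begins 78 mm behind the grasp point.
Start: joints at [-0.15, 0.207, 1.542, -0, 1.393, -0.15], TCP at [0.575, -0, 0.205] pointing down, gripper open.
Joint ranges: [-2.73, 2.73], [-0.86, 2.22], [0.23, 2.46], [-1.11, 4.25], [0.08, 2.63], [-2.82, 2.82]. Speed limits (rad/s): [2.79, 2.79, 3.14, 3.14, 3.14, 3.14].

INTERFACE

Orientations are given as a 3x3 rotation matrix whose columns are the frame's x, y, z axes.
In Python, from cell import env, read_camera, calibration gives the robot as it stands.
- The arm moves only by the shell command python3 -m inch 'ROWS' [FORCE]. ROWS is JSON, one flat list of numbers, 7 for each row, row after row: the turn, a rotation vector about the world's x, y, z in degrees, then the shift along the world's x, y, z in cm, then the opening, from 0 (shut) to 1 (fully open). A call has exactly 8 rows; each row is the pose to reach, as a shift and turn from the pose measured when the call began; what a row does not reach only later rows make up. A row lasts 1/10 s, in which the tool goes at most 50 mm and 8.59 degrees, less where a joint would pass 70% of its speed; a pose out of reach is approached as far as the arm can. A call with a gripper value outside its range is refused whole. The fingers move at their own pace and stop on an object; FORCE is the grip in N (left out, the last holds). Time passes only in rows, so rows that repeat a pose let the fingers close, or fill a call up. It gives the time, the measured TCP pose, the force and the opening at its end, in the units of the state.
- env.get_state(): the state, without advancing time (a new reading comes with each control period).
- read_camera(name): name is "scene" or "side" or "wrist"; returns the picture (480x640x3 uint8, red, green, blue); there is no depth.
- calibration(name): a dict with "fx", "fy", "cx", "cy" (pixels), "k1" (the pictures are not rectified: a ray, as slopes to the right and down, at radius r is drawn at 1 + k1 r^2 times it, then the intrinsics apply), "view" (4x4, takes a point from world to camera coordinates); the wrist camera has in their place "mount" (4x4, takes a point from camera to tool coordinates, whose origin is the TCP and whose axes are the tool frame's). Camera axes: x right, y down, z forward; pixel columns grow to the right and rows downward; lengths in m; the calibration is good to about 2 mm. A picture is of the moment at which its call begins: read the wrist's pose just before it. calibration takes no time and is no camera call.
- env.job_done(): hands the job in, once; it reports no verdict.
The state is a dict: "time": time; "joint_positions": joint angles; "qd": joint speeds; "joint_torque": joint torques, N m; "position": TCP position; "ee_rot": TCP orientation; "wrist_force": force on the tool from outside, world axes, zero at the start; "wrist_torque": the same for the moment, N m; "width": finger opening in m.
Only numpy, scipy, OpenCV 4.12 (cv2) and the standard library are available. Lean on these libraries where they do the work, as an engineer would, in place of code of your own. Each camera call takes 0.05 s, during which the arm holds its last target.

## Working session

There is one attempt and no reset: what is moved stays moved. The work goes in short steps, Python scripts to look and compute and a shell command to move; the robot and the scene stay as the last step left them, time stands still between calls to the robot, and variables do not carry over. Pictures are saved under pics/ and viewed, and the job is handed in when it is done.

```bash
ls; mkdir -p pics
python3 - <<'E'
from cell import env, read_camera, calibration
import cv2
for n in ["scene","side","wrist"]:
    s=env.get_state()
    cv2.imwrite(f"pics/{n}0.png",read_camera(n)[:,:,::-1])
    print(n,calibration(n))
print(env.get_state())
E
```

```text
pics
scene {'fx': 584.3540289880735, 'fy': 584.3540289880735, 'cx': 322.2708299815808, 'cy': 239.55802490045232, 'k1': 0.06536371721262607, 'view': array([[ 0.75415035, -0.65640165,  0.01985232, -0.41995358],
       [-0.32960919, -0.40449391, -0.85307823,  0.18576924],
       [ 0.5679921 ,  0.63680574, -0.52140524,  1.48265003],
       [ 0.        ,  0.        ,  0.        ,  1.        ]])}
side {'fx': 470.7244975948472, 'fy': 470.7244975948472, 'cx': 318.6068361774272, 'cy': 239.0460457141431, 'k1': 0.043993493461602313, 'view': array([[ 0.85605044, -0.5168733 ,  0.00443124, -0.46390407],
       [-0.27592997, -0.46421338, -0.84164636,  0.17411871],
       [ 0.43708157,  0.71926902, -0.5400109 ,  1.04131814],
       [ 0.        ,  0.        ,  0.        ,  1.        ]])}
wrist {'fx': 418.2896251639244, 'fy': 418.2896251639244, 'cx': 326.2382523558825, 'cy': 242.30251261079923, 'k1': 0.03241057906011857, 'mount': array([[ 7.24941732e-04, -2.79217375e-01,  9.60227646e-01,
        -1.79228540e-01],
       [ 9.99999737e-01,  2.33041586e-04, -6.87204002e-04,
        -4.74805608e-04],
    
[... 269 characters left out ...]
72e-05,
        1.39349003e+00, -1.50505089e-01]), 'qd': array([-0.00021717, -0.00385028, -0.00281263, -0.0013656 , -0.00227266,
       -0.00037741]), 'joint_torque': array([ 1.45590316e-04, -3.71313965e+01, -2.81812102e+01,  6.98270788e-02,
        3.27237044e-02, -1.05386437e-04]), 'position': array([5.74395783e-01, 8.13259716e-05, 2.04555410e-01]), 'ee_rot': array([[-1.72860447e-03,  9.99998505e-01,  3.48964811e-05],
       [ 2.25573000e-04,  3.52864594e-05, -9.99999974e-01],
       [-9.99998481e-01, -1.72859655e-03, -2.25633659e-04]]), 'wrist_force': array([ 0.40786831, -0.1952823 , -0.43925215]), 'wrist_torque': array([-0.04082749,  0.01346222, -0.00075233]), 'width': 0.094050581421353}
```

View pics/scene0.png

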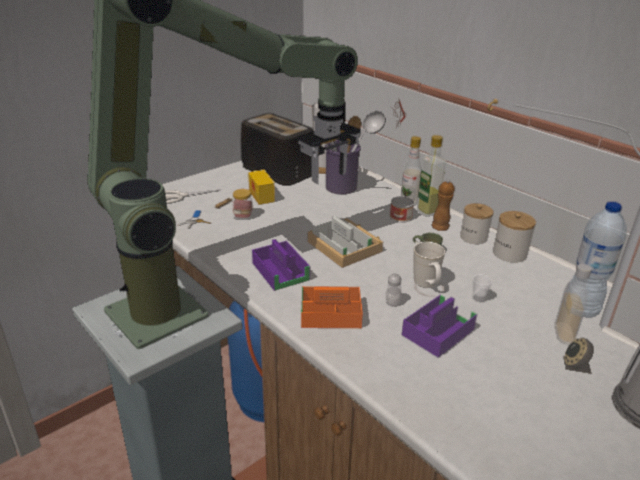

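View pics/side0.png

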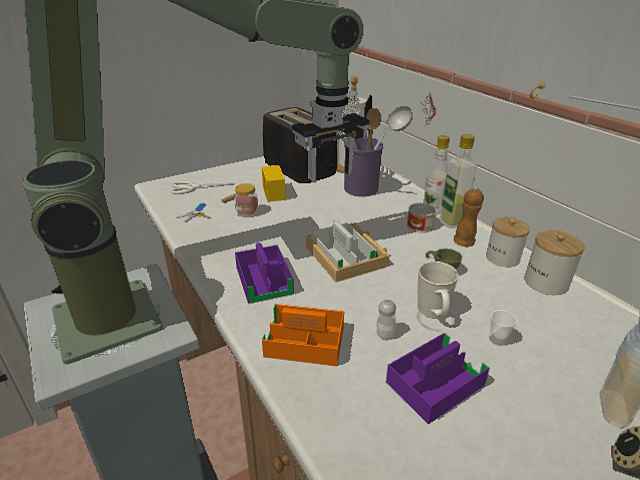

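View pics/wrist0.png

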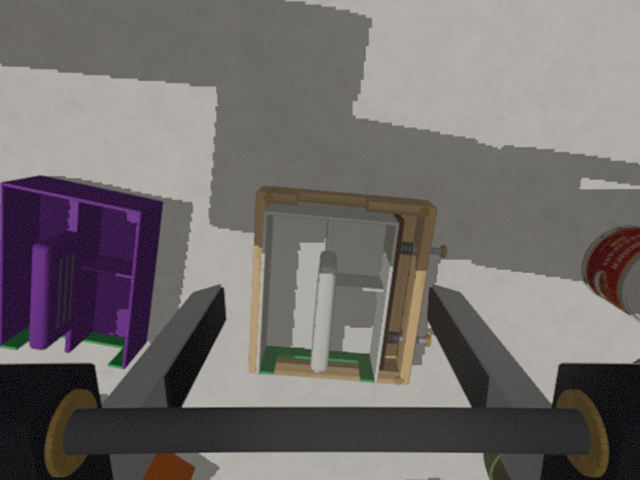

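The scene view puts the box with the white tray near (345,242), the purple and orange decoys nearer the robot, and the jar and carton to the left. In the wrist view the tray's green end is at the bottom (world -y) near (318,365). The box cut-out is at the top near (340,200), and the divider is on the right near (400,300). Next I'll measure.

```bash
cat > h.py <<'E'
import numpy as np, cv2
from cell import env, read_camera, calibration
def cam(n,st=None):
    c=calibration(n); K=np.array([[c['fx'],0,c['cx']],[0,c['fy'],c['cy']],[0,0,1]]); D=np.array([c['k1'],0,0,0])
    if n=='wrist':
        T=np.eye(4); T[:3,:3]=st['ee_rot']; T[:3,3]=st['position']; W=T@c['mount']
    else: W=np.linalg.inv(c['view'])
    return K,D,W
def ray(C,p):
    K,D,W=C; u=cv2.undistortPoints(np.array([[p]],float),K,D)[0,0]
    return W[:3,3],W[:3,:3]@np.array([u[0],u[1],1])
def plane(C,p,z):
    o,d=ray(C,p); return o+d*(z-o[2])/d[2]
def proj(C,X):
    K,D,W=C; V=np.linalg.inv(W); 
    return cv2.projectPoints(np.array(X,float).reshape(-1,3),cv2.Rodrigues(V[:3,:3])[0],V[:3,3],K,D)[0].reshape(-1,2)
def tri(cp):
    A=np.zeros((3,3));b=np.zeros(3)
    for C,p in cp:
        o,d=ray(C,p); d/=np.linalg.norm(d); M=np.eye(3)-np.outer(d,d); A+=M;b+=M@o
    return np.linalg.solve(A,b)
def snap(n,f,crop=None,s=1):
    st=env.get_state(); im=read_camera(n)[:,:,::-1]; cv2.imwrite(f"pics/{f}_raw.png",im)
    if crop: x0,y0,x1,y1=crop; im=cv2.resize(im[y0:y1,x0:x1],None,fx=s,fy=s,interpolation=cv2.INTER_CUBIC)
    cv2.imwrite(f"pics/{f}.png",im); return st
E
python3 - <<'E'
import cv2
im=cv2.imread('pics/wrist0.png'); cv2.imwrite('pics/w0z.png',cv2.resize(im[175:395,235:460],None,fx=2.7,fy=2.7,interpolation=cv2.INTER_CUBIC))
im=cv2.imread('pics/side0.png'); cv2.imwrite('pics/s0z.png',cv2.resize(im[160:360,150:450],None,fx=2.6,fy=2.6,interpolation=cv2.INTER_CUBIC))
E
```

```text
(no output)
```

View pics/w0z.png

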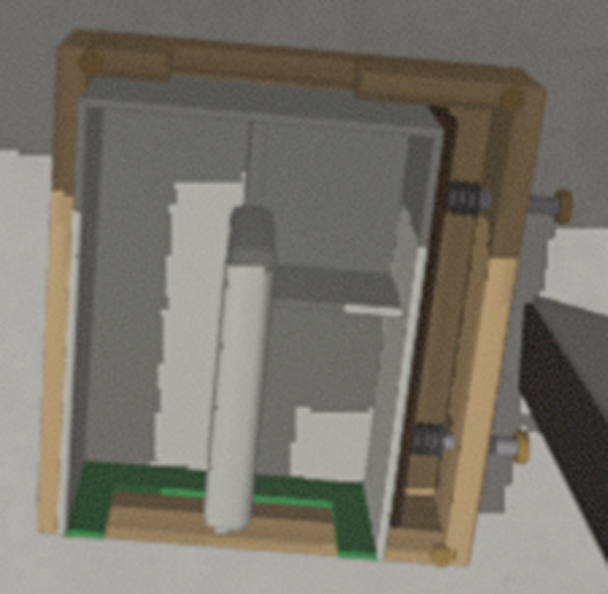

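View pics/s0z.png

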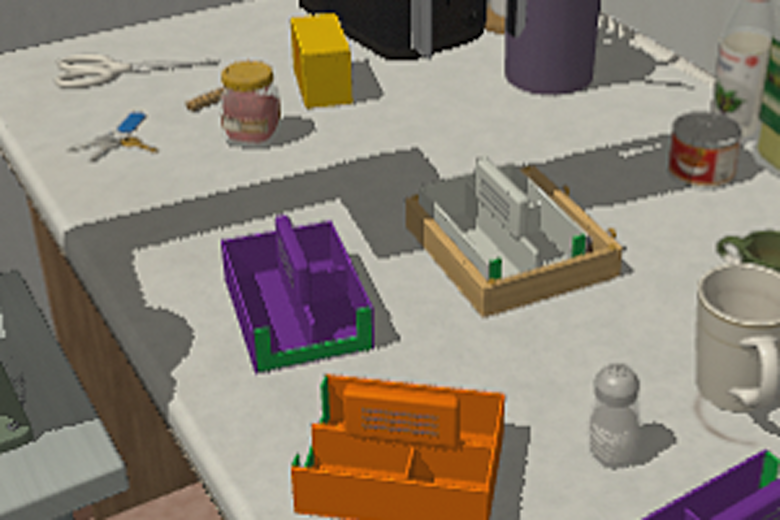

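Run:
```python
from h import *
import h
st=env.get_state(); C=cam('wrist',st)
def P(n,q,z):
    p=(q[0]/2.7+235,q[1]/2.7+175); print(n,np.round(plane(C,p,z)*1000,1)[:2])
for n,q in dict(TL=(62,45),TR=(543,88),BL=(38,532),BR=(468,565)).items(): P('box '+n,q,.036)
for n,q in dict(TL=(82,103),TR=(441,130),BL=(65,535),BR=(378,560)).items(): P('tray '+n,q,.054)
for n,q in dict(tl=(234,264),tr=(271,266),bl=(206,526),br=(247,529)).items(): P('rib '+n,q,.091)
S=cam('side')
for n,(x,y) in dict(jar=(252,140),carton=(325,100),salt=(617,465),purpleR=(375,345),mug=(740,405),purpleTL=(222,240),can=(705,183)).items():
    print(n,np.round(plane(S,(x/2.6+150,y/2.6+160),0)*1000))
```

```text
box TL [516.3  25.1]
box TR [666.   11.6]
box BL [ 500.3 -147.1]
box BR [ 651.8 -160.1]
tray TL [524.5  10.6]
tray TR [631.8   2.4]
tray BL [ 513.  -136.4]
tray BR [ 617.6 -145.8]
rib tl [570.1 -26.6]
rib tr [580.3 -27.2]
rib bl [ 561.6 -108.9]
rib br [ 573.7 -109.8]
jar [451. 272.   0.]
carton [570. 318.   0.]
salt [ 489. -367.    0.]
purpleR [ 394. -133.    0.]
mug [ 624. -364.    0.]
purpleTL [340.  96.   0.]
can [843. -72.   0.]
```

Tray centre is about (0.5715, -0.0677) with yaw about -5°. I'll go above it first and look again.

```bash
python3 -m inch '[0,0,-5,-0.3,-3,-2,0.6, 0,0,-5,-0.3,-6.8,-4,0.6, 0,0,-5,-0.3,-6.8,-5,0.6, 0,0,-5,-0.3,-6.8,-5,0.6, 0,0,-5,-0.3,-6.8,-5,0.6, 0,0,-5,-0.3,-6.8,-5,0.6, 0,0,-5,-0.3,-6.8,-5,0.6, 0,0,-5,-0.3,-6.8,-5,0.6]' 30
python3 -c "
from h import *
s=snap('wrist','w1');print(s['position'],s['joint_positions'])"
```

```text
time: 0.95
position: [0.5719, -0.0674, 0.1554]
ee_rot: [[-0.0, 0.996, -0.086], [0.0, -0.086, -0.996], [-1.0, -0.0, -0.0]]
wrist_force: [0.6, -0.4, -0.1]
width: 0.0563
[ 0.57194173 -0.0673605   0.15542715] [-2.67469018e-01  2.53378298e-01  1.59171780e+00 -1.86376484e-05
  1.29673913e+00 -1.81286027e-01]
```

View pics/w1.png

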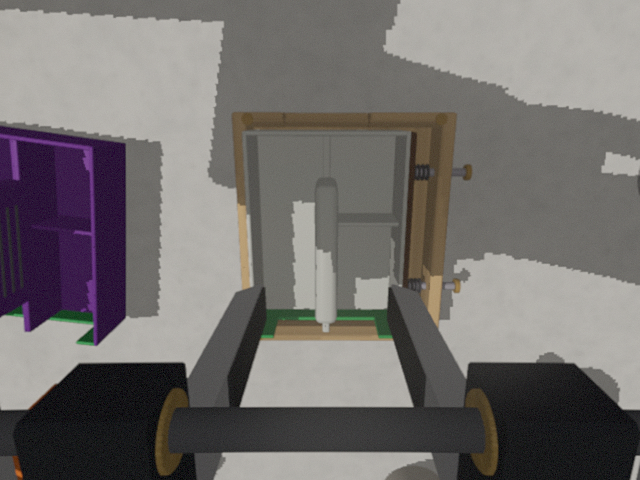

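```bash
python3 - <<'E'
from h import *
st=env.get_state(); C=cam('wrist',st)
R=st['ee_rot'];p0=st['position']
def P(n,p,z):
    X=plane(C,p,z); print(n,np.round(X*1000,1)[:2],'tool yz',np.round(R.T@(X-p0)*1000,1)[1:])
P('box TL',(234,114),.036);P('box TR',(455,114),.036)
P('tray TL',(245,133),.054);P('tray TR',(410,132),.054)
P('rib bl',(316,321),.091);P('rib br',(336,321),.091);P('rib tl',(317,187),.091);P('rib tr',(336,187),.091)
E
python3 -m inch '[0,0,0,0,0,-3,0.6, 0,0,0,0,0,-6,0.6, 0,0,0,0,0,-8,0.6, 0,0,0,0,0,-9.5,0.6, 0,0,0,0,0,-9.95,0.6, 0,0,0,0,0,-9.95,0.6, 0,0,0,0,0,-9.95,0, 0,0,0,0,0,-9.95,0]' 35
python3 -m inch '[0,0,0,0,0,0,0, 0,0,0,0,0,0,0, 0,0,0,0,0,0,0, 0,0,0,0,0,0,0, 0,0,0,0,0,0,0, 0,0,0,0,0,0,0, 0,0,0,0,0,0,0, 0,0,0,0,0,0,0]' 35
python3 -c "
from h import *
s=snap('wrist','w2');print(s['position'],s['width'])"
```

```text
box TL [516.   23.7] tool yz [-63.4 -86. ]
box TR [665.4  10.6] tool yz [ 86.6 -85.8]
tray TL [525.   10.9] tool yz [-53.3 -74.1]
tray TR [631.4   2.4] tool yz [ 53.4 -74.7]
rib bl [ 561. -108.] tool yz [-7.2 41.3]
rib br [ 573.7 -109.1] tool yz [ 5.6 41.3]
rib tl [569.6 -22.3] tool yz [ -6.1 -44.8]
rib tr [580.6 -23.2] tool yz [  5.  -44.8]
time: 1.8
position: [0.5731, -0.0678, 0.0572]
ee_rot: [[0.002, 0.996, -0.086], [-0.001, -0.086, -0.996], [-1.0, 0.002, 0.0]]
wrist_force: [-0.3, 0.2, -0.2]
width: 0.0433
time: 2.6
position: [0.5716, -0.0676, 0.0573]
ee_rot: [[-0.001, 0.996, -0.086], [-0.0, -0.086, -0.996], [-1.0, -0.001, 0.0]]
wrist_force: [-5.6, 0.1, 4.6]
width: 0.014
[ 0.57164414 -0.06763753  0.05730186] 0.013957165620783694
```

View pics/w2.png

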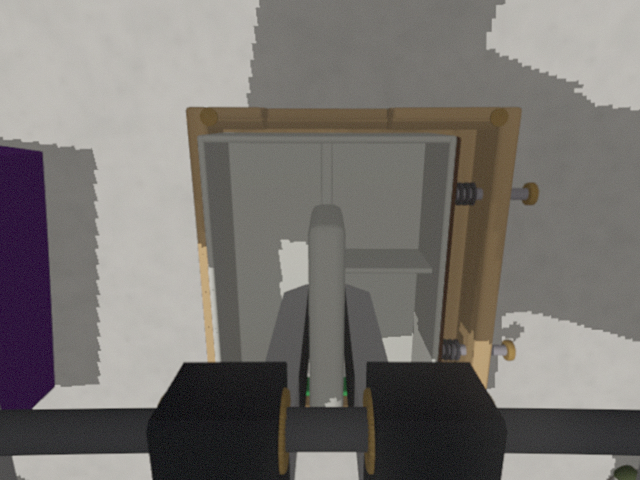

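```bash
python3 -m inch '[0,0,0,0,0,1,0, 0,0,0,0,0,2,0, 0,0,0,0,0,3.5,0, 0,0,0,0,0,5,0, 0,0,0,0,0,6.5,0, 0,0,0,0,0,8,0, 0,0,0,0,0,8.5,0, 0,0,0,0,0,8.5,0]' 40
python3 -c "
from h import *
s=snap('side','s3',(200,120,450,300),3);print(s['position'],s['width'],s['wrist_torque'])"
```

```text
time: 3.45
position: [0.5725, -0.0679, 0.1441]
ee_rot: [[0.002, 0.996, -0.086], [-0.001, -0.086, -0.996], [-1.0, 0.002, 0.001]]
wrist_force: [0.2, 0.1, -2.4]
width: 0.0139
[ 0.57251732 -0.06788952  0.14409664] 0.013862867189241177 [0.00424408 0.03271613 0.00194435]
```

View pics/s3.png

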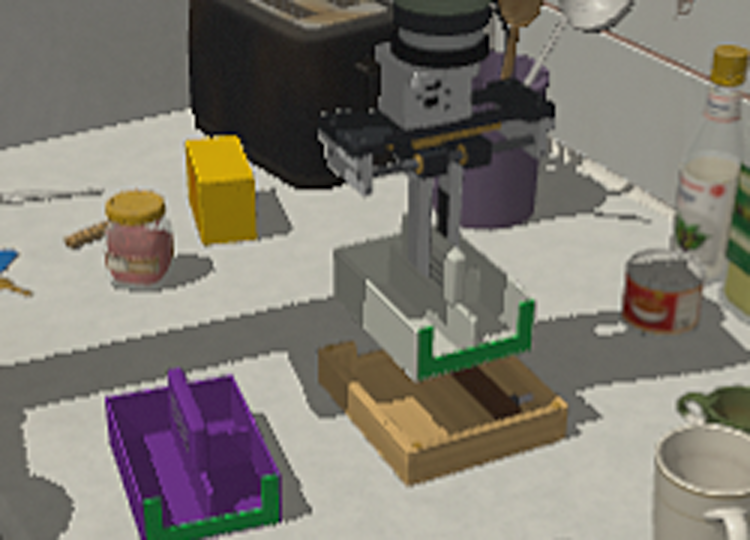

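The tray is level and clear of the box. Next I'll put it down on the free worktop to the left, turned -90°, so I can re-grip it.

```bash
python3 -m inch '[0,0,-6,0,2,0,0, 0,0,-12,0,4,0,0, 0,0,-18,0,6,0,0, 0,0,-24,0,8,0,0, 0,0,-30,0,10,0,0, 0,0,-36,0,11.5,0,0, 0,0,-42,0,13,0,0, 0,0,-48,0,14,0,0]'
python3 -m inch '[0,0,-6,0,1.5,0,0, 0,0,-12,0,3,0,0, 0,0,-18,0,5,0,0, 0,0,-24,0,6.5,0,0, 0,0,-30,0,8,0,0, 0,0,-36,0,8,0,0, 0,0,-42,0,8,0,0, 0,0,-42,0,8,0,0]'
python3 -c "
from h import *
s=snap('wrist','w4');print(s['position'],s['joint_positions'])"
```

```text
time: 4.3
position: [0.5705, 0.0734, 0.1414]
ee_rot: [[-0.004, 0.6, -0.8], [0.0, -0.8, -0.6], [-1.0, -0.002, 0.003]]
wrist_force: [-0.3, -0.8, -1.6]
width: 0.0138
time: 5.1
position: [0.5693, 0.1535, 0.14]
ee_rot: [[-0.006, -0.089, -0.996], [0.002, -0.996, 0.089], [-1.0, -0.002, 0.006]]
wrist_force: [-0.9, -0.5, -3.1]
width: 0.0136
[0.56933358 0.15350877 0.13998408] [0.11498383 0.3000212  1.56638234 0.00297715 1.28046036 1.7741962 ]
```

View pics/w4.png

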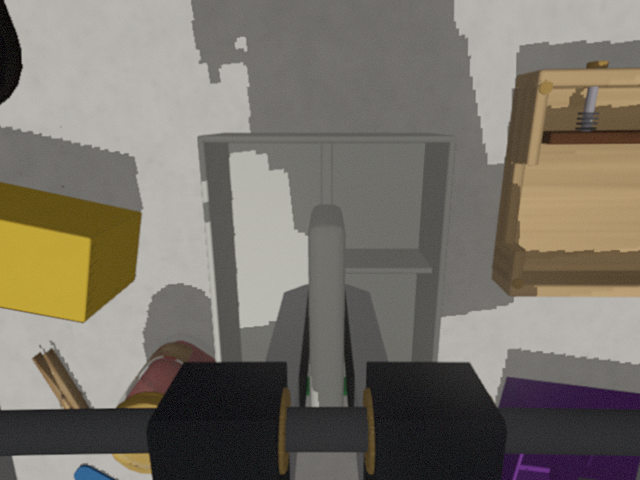

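```bash
python3 -m inch '[0,-0.3,0,0.3,-0.5,-2,0, 0,-0.3,0,0.3,-0.5,-4,0, 0,-0.3,0,0.3,-0.5,-6,0, 0,-0.3,0,0.3,-0.5,-7.2,0, 0,-0.3,0,0.3,-0.5,-8,0, 0,-0.3,0,0.3,-0.5,-8.4,0, 0,-0.3,0,0.3,-0.5,-8.6,0, 0,-0.3,0,0.3,-0.5,-8.7,0]'
```

```text
time: 5.95
position: [0.5732, 0.1485, 0.0539]
ee_rot: [[0.002, -0.087, -0.996], [0.002, -0.996, 0.087], [-1.0, -0.003, -0.001]]
wrist_force: [-0.6, 0.3, -2.5]
width: 0.014
```

```bash
python3 -m inch '[0,0,0,0,0,-0.1,0, 0,0,0,0,0,-0.2,0, 0,0,0,0,0,-0.25,0, 0,0,0,0,0,-0.25,0, 0,0,0,0,0,-0.25,0.6, 0,0,0,0,0,-0.25,0.6, 0,0,0,0,0,-0.25,0.6, 0,0,0,0,0,-0.25,0.6]'
python3 -m inch '[0,0,0,0,0,2,0.6, 0,0,0,0,0,5,0.6, 0,0,0,0,0,8,0.6, 0,0,9,0,0,8,0.6, 0,0,18,0,0,8,0.6, 0,0,27,0,0,8,0.6, 0,0,36,0,0,8,0.6, 0,0,45,0,0,8,0.6]'
python3 -m inch '[0,0,8.5,0,0,0,0.6, 0,0,17,0,0,0,0.6, 0,0,25,0,0,0,0.6, 0,0,34,0,0,0,0.6, 0,0,42,0,0,0,0.6, 0,0,51,0,0,0,0.6, 0,0,60,0,0,0,0.6, 0,0,68,0,0,0,0.6]'
python3 -m inch '[0,0,8.5,0,0,0,0.6, 0,0,17,0,0,0,0.6, 0,0,25,0,0,0,0.6, 0,0,34,0,0,0,0.6, 0,0,42,0,0,0,0.6, 0,0,51,0,0,0,0.6, 0,0,60,0,0,0,0.6, 0,0,67,0,0,0,0.6]'
python3 -c "
from h import *
s=snap('wrist','w5');print(s['position'],s['ee_rot'],s['joint_positions'])"
```

```text
time: 6.75
position: [0.5736, 0.1485, 0.0518]
ee_rot: [[0.002, -0.087, -0.996], [0.003, -0.996, 0.087], [-1.0, -0.003, -0.002]]
wrist_force: [0.9, 0.2, 0.0]
width: 0.0426
time: 7.55
position: [0.5736, 0.1485, 0.1319]
ee_rot: [[0.0, 0.62, -0.785], [0.003, -0.785, -0.62], [-1.0, -0.003, -0.002]]
wrist_force: [0.4, -0.1, 0.6]
width: 0.0561
time: 8.35
position: [0.5737, 0.1485, 0.1321]
ee_rot: [[-0.003, 0.959, 0.283], [0.002, 0.283, -0.959], [-1.0, -0.002, -0.002]]
wrist_force: [0.1, 0.6, 0.5]
width: 0.0564
time: 9.15
position: [0.5737, 0.1485, 0.1321]
ee_rot: [[-0.002, 0.108, 0.994], [-0.002, 0.994, -0.108], [-1.0, -0.002, -0.002]]
wrist_force: [-0.6, 0.4, 0.4]
width: 0.0565
[0.57373972 0.14851329 0.13213894] [[-0.00235103  0.10805998  0.9941416 ]
 [-0.00207461  0.99414168 -0.1080649 ]
 [-0.99999508 -0.00231652 -0.00211307]] [ 0.10837956  0.31283456  1.56711749 -0.00189658  1.26420277 -1.3535679 ]
```

View pics/w5.png

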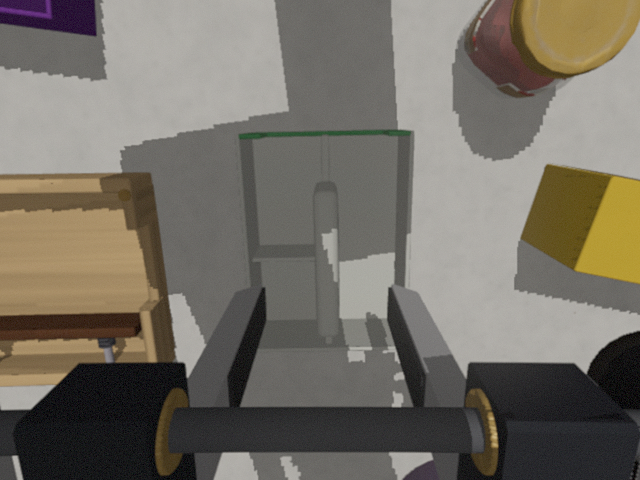

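Run:
```python
from h import *
st=env.get_state(); C=cam('wrist',st)
R=st['ee_rot'];p0=st['position']
im=cv2.imread('pics/w5_raw.png'); cv2.imwrite('pics/w5z.png',cv2.resize(im[110:350,220:430],None,fx=2.5,fy=2.5,interpolation=cv2.INTER_CUBIC))
def P(n,p,z):
    X=plane(C,p,z); print(n,np.round(X*1000,1)[:2],'tool yz',np.round(R.T@(X-p0)*1000,1)[1:])
P('tray TL',(240,134),.048);P('tray TR',(412,131),.048)
P('rib bl',(318,335),.085);P('rib br',(339,335),.085);P('rib tl',(315,187),.085);P('rib tr',(337,187),.085)
```

```text
tray TL [494.3 104.3] tool yz [-52.  -74.2]
tray TR [503.5 208.4] tool yz [ 52.5 -76. ]
rib bl [614.5 139.5] tool yz [-4.5 41.6]
rib br [615.8 152.1] tool yz [ 8.1 41.5]
rib tl [525.7 147.7] tool yz [ -5.6 -47.6]
rib tr [526.9 159.6] tool yz [  6.3 -47.6]
```

View pics/w5z.png

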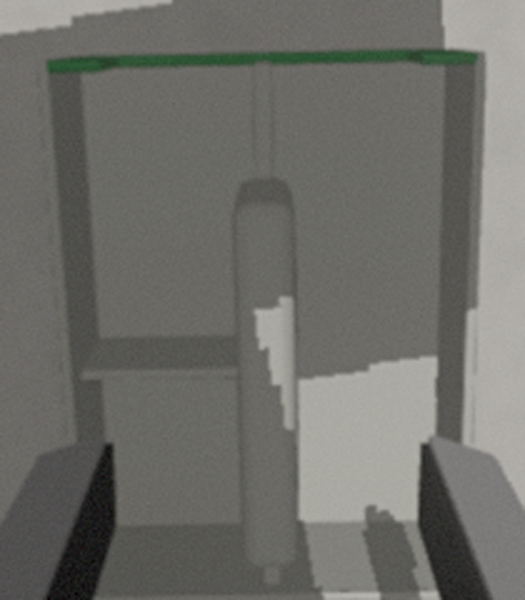

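```bash
python3 -m inch '[0,0,1.2,0,0,-2,0.6, 0,0,1.2,0,0.05,-4,0.6, 0,0,1.2,0,0.05,-6,0.6, 0,0,1.2,0,0.05,-7.5,0.6, 0,0,1.2,0,0.05,-8.05,0.6, 0,0,1.2,0,0.05,-8.05,0.6, 0,0,1.2,0,0.05,-8.05,0, 0,0,1.2,0,0.05,-8.05,0]' 20
python3 -m inch '[0,0,0,0,0,0,0, 0,0,0,0,0,0,0, 0,0,0,0,0,0,0, 0,0,0,0,0,0,0, 0,0,0,0,0,0,0, 0,0,0,0,0,0,0, 0,0,0,0,0,0,0, 0,0,0,0,0,0,0]' 40
python3 -m inch '[0,0,0,0,0,1,0, 0,0,0,0,0,3,0, 0,0,0,0,0,5,0, 0,0,0,0,0,7,0, 0,0,0,0,0,8.5,0, 0,0,0,0,0,8.5,0, 0,0,0,0,0,8.5,0, 0,0,0,0,0,8.5,0]' 40
python3 -c "
from h import *
s=snap('wrist','w6');print(s['position'],s['ee_rot'])"
```

```text
time: 10.0
position: [0.5749, 0.1491, 0.0529]
ee_rot: [[0.0, 0.084, 0.996], [-0.002, 0.996, -0.084], [-1.0, -0.002, 0.0]]
wrist_force: [-0.0, -0.1, -0.4]
width: 0.0437
time: 10.8
position: [0.575, 0.149, 0.0532]
ee_rot: [[0.0, 0.084, 0.996], [-0.002, 0.996, -0.084], [-1.0, -0.002, 0.001]]
wrist_force: [-0.3, -1.3, 3.3]
width: 0.0135
time: 11.6
position: [0.5738, 0.1489, 0.1366]
ee_rot: [[-0.003, 0.084, 0.996], [-0.002, 0.996, -0.084], [-1.0, -0.003, -0.002]]
wrist_force: [0.8, 0.1, -3.5]
width: 0.0138
[0.57376333 0.14891071 0.13658283] [[-0.00263112  0.08432109  0.99643516]
 [-0.00230896  0.99643544 -0.08432721]
 [-0.99999387 -0.0025226  -0.00242705]]
```

View pics/w6.png

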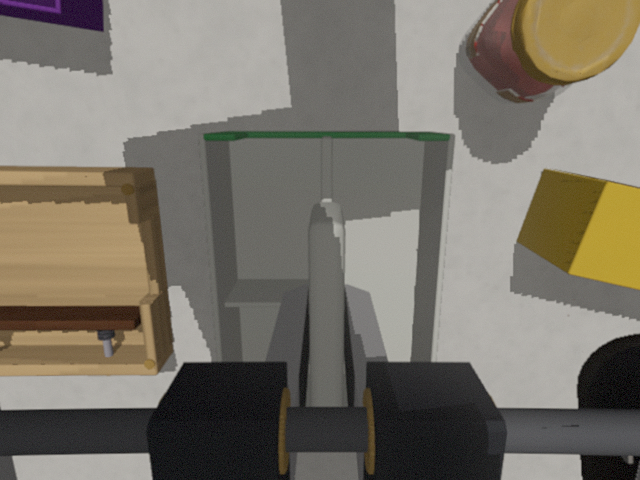

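```bash
python3 -m inch '[0,0,-6,0,-2,0,0, 0,0,-12,0,-4,0,0, 0,0,-18,0,-6,0,0, 0,0,-24,0,-8,0,0, 0,0,-30,0,-10,0,0, 0,0,-36,0,-11.5,0,0, 0,0,-42,0,-13,0,0, 0,0,-48,-0.5,-14,0,0]'
python3 -m inch '[0,0,-6,0,-1.5,0,0, 0,0,-12,0,-3,0,0, 0,0,-18,0,-5,0,0, 0,0,-24,-0.2,-6.5,0,0, 0,0,-30,-0.3,-7.8,0,0, 0,0,-36,-0.3,-7.8,0,0, 0,0,-42.1,-0.3,-7.8,0,0, 0,0,-42.1,-0.3,-7.8,0,0]'
python3 -c "
from h import *
s=snap('wrist','w7');print(s['position'],s['ee_rot'])
snap('side','s7',(200,120,450,300),3)"
```

```text
time: 12.45
position: [0.5684, 0.0078, 0.1353]
ee_rot: [[-0.005, 0.8, 0.6], [0.0, 0.6, -0.8], [-1.0, -0.004, -0.003]]
wrist_force: [0.3, -0.3, -2.7]
width: 0.0135
time: 13.25
position: [0.5646, -0.0702, 0.1341]
ee_rot: [[-0.006, 0.996, -0.091], [0.004, -0.091, -0.996], [-1.0, -0.006, -0.004]]
wrist_force: [0.4, 0.1, -2.8]
width: 0.0138
[ 0.56461155 -0.0702413   0.13412485] [[-0.0056803   0.99579202 -0.09146578]
 [ 0.00435135 -0.09144178 -0.99580092]
 [-0.9999744  -0.00605445 -0.00381363]]
```

View pics/w7.png

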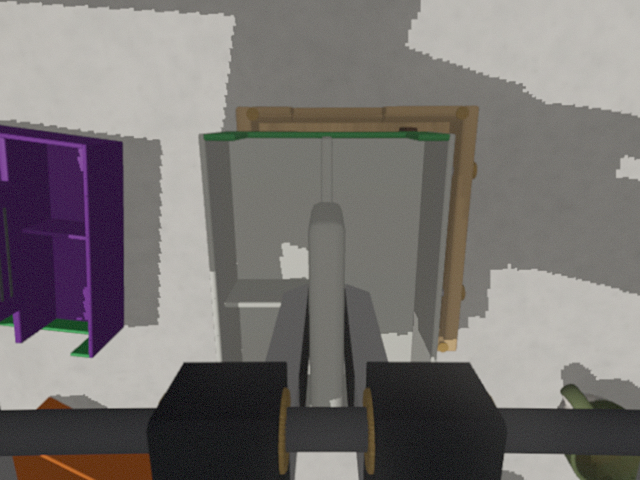

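View pics/s7.png

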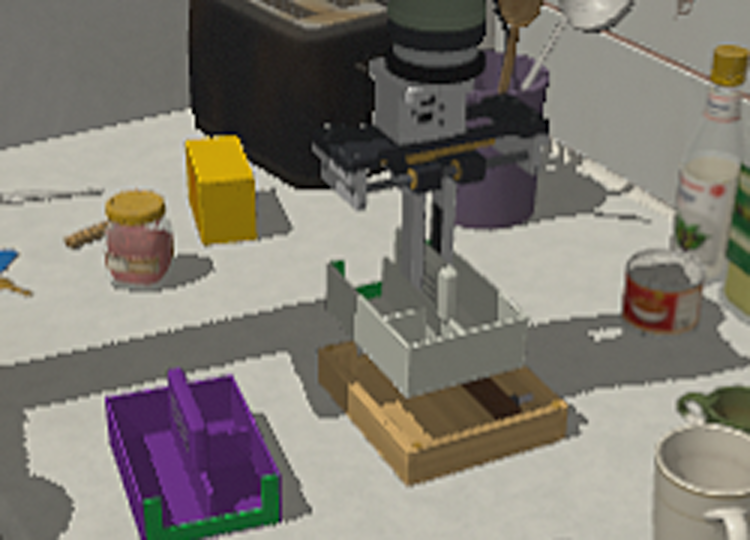

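Run:
```python
from h import *
st=env.get_state(); C=cam('wrist',st)
R=st['ee_rot'];p0=st['position']
a=cv2.imread('pics/w7_raw.png')[95:155,190:490]; b=cv2.imread('pics/w2_raw.png')[95:155,180:530]
cv2.imwrite('pics/c7.png',np.vstack([cv2.resize(a,(780,156)),cv2.resize(b,(780,134))]))
for q,z in [((205,134),.129),((450,134),.129),((237,108),.036),((478,108),.036)]:
    X=plane(C,q,z); print(np.round(X*1000,1),np.round(R.T@(X-p0)*1000,1)[1:])
C2=cam('wrist',dict(ee_rot=np.array([[-0.001,.996,-.086],[0,-.086,-.996],[-1,-.001,0]]),position=np.array([.57164,-.06764,.0573])))
for q,z in [((198,136),.054),((455,136),.054),((187,108),.036),((521,108),.036)]: print(np.round(plane(C2,q,z)*1000,1))
```

```text
[519.4  10.6 129. ] [-52.4 -76.3]
[623.4   1.3 129. ] [ 52.  -76.3]
[515.5  24.4  36. ] [-57.  -89.3]
[666.4  10.6  36. ] [ 94.5 -89.1]
[523.7  12.3  54. ]
[631.5   3.   54. ]
[515.5  24.7  36. ]
[666.1  11.4  36. ]
```

View pics/c7.png

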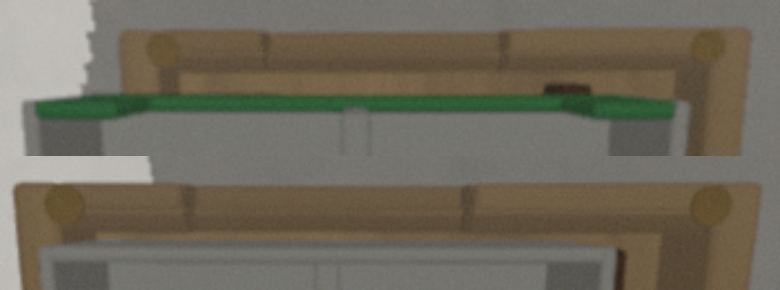

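```bash
python3 -m inch '[0.3,5,0.1,0.1,0.07,0,0, 0.8,11.7,0.2,0.1,0.07,-0.5,0, 0.8,11.7,0.2,0.1,0.07,-1.5,0, 0.8,11.7,0.2,0.1,0.07,-2.5,0, 0.8,11.7,0.2,0.1,0.07,-3,0, 0.8,11.7,0.2,0.1,0.07,-3,0, 0.8,11.7,0.2,0.1,0.07,-3,0, 0.8,11.7,0.2,0.1,0.07,-3,0]'
python3 -c "
from h import *
s=snap('wrist','w8');print(s['position'],s['ee_rot'])
snap('side','s8',(200,120,450,300),3)"
```

```text
time: 14.15
position: [0.5661, -0.0695, 0.1055]
ee_rot: [[-0.206, 0.975, -0.086], [0.017, -0.084, -0.996], [-0.978, -0.207, 0.001]]
wrist_force: [0.2, -0.8, -2.4]
width: 0.0136
[ 0.56606731 -0.06947404  0.10548164] [[-2.05966905e-01  9.74783918e-01 -8.58716962e-02]
 [ 1.72212120e-02 -8.41288924e-02 -9.96306057e-01]
 [-9.78407412e-01 -2.06684889e-01  5.40807025e-04]]
```

View pics/s8.png

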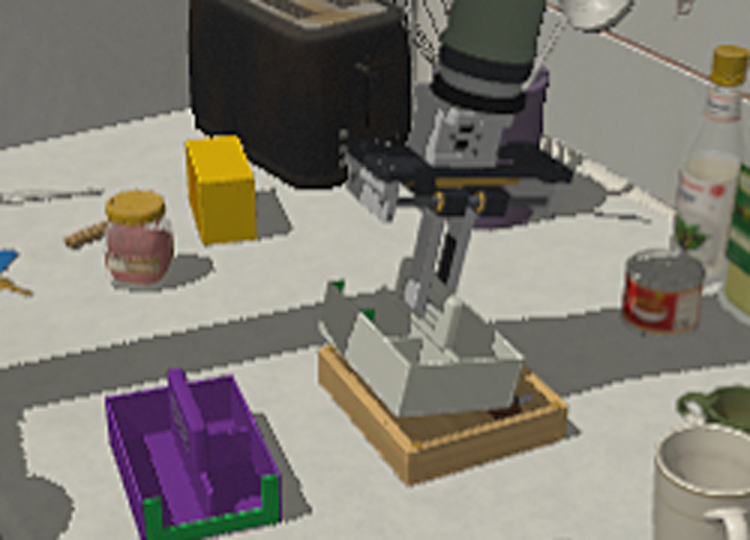

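View pics/w8.png

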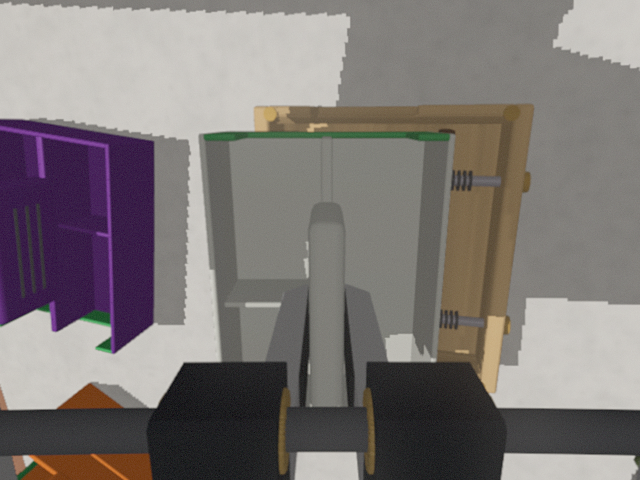

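```bash
python3 -m inch '[0,0,0,0,0,-0.4,0, 0,0,0,0,0,-0.8,0, 0,0,0,0,0,-1.2,0, 0,0,0,0,0,-1.5,0, 0,0,0,0,0,-1.7,0, 0,0,0,0,0,-1.8,0, 0,0,0,0,0,-1.8,0, 0,0,0,0,0,-1.8,0]'
python3 -c "
from h import *
s=snap('side','s9',(200,120,450,300),3)"
```

```text
time: 15.05
position: [0.5664, -0.0695, 0.0875]
ee_rot: [[-0.206, 0.975, -0.086], [0.017, -0.084, -0.996], [-0.978, -0.207, 0.001]]
wrist_force: [0.1, 0.3, -3.4]
width: 0.0136
```

View pics/s9.png

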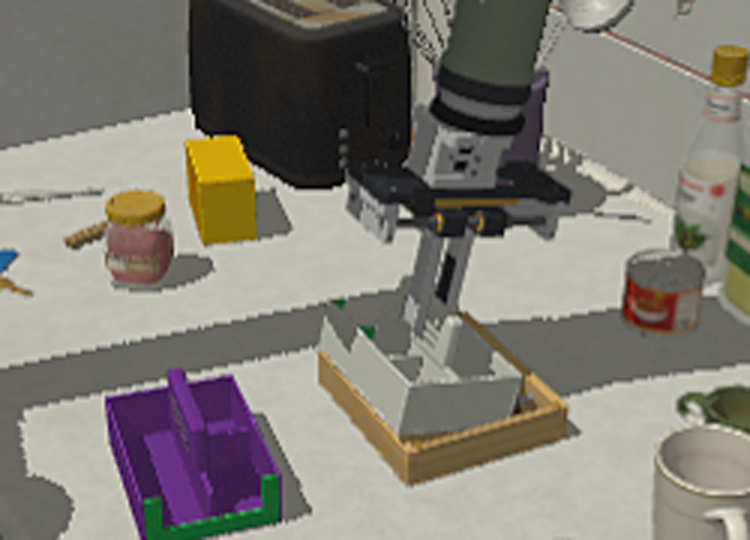

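```bash
python3 -m inch '[0,0,0,0.4,-0.03,0,0, 0,0,0,0.8,-0.07,0,0, 0,0,0,1.2,-0.1,0,0, 0,0,0,1.5,-0.13,0,0, 0,0,0,1.8,-0.16,0,0, 0,0,0,2.1,-0.19,0,0, 0,0,0,2.1,-0.19,0,0, 0,0,0,2.1,-0.19,0,0]'
python3 -c "
from h import *
s=snap('side','s10',(200,120,450,300),3);snap('wrist','w10')"
```

```text
time: 15.9
position: [0.5866, -0.0713, 0.0877]
ee_rot: [[-0.208, 0.974, -0.086], [0.018, -0.084, -0.996], [-0.978, -0.209, 0.0]]
wrist_force: [-5.0, 0.3, 1.0]
width: 0.0138
```

View pics/s10.png

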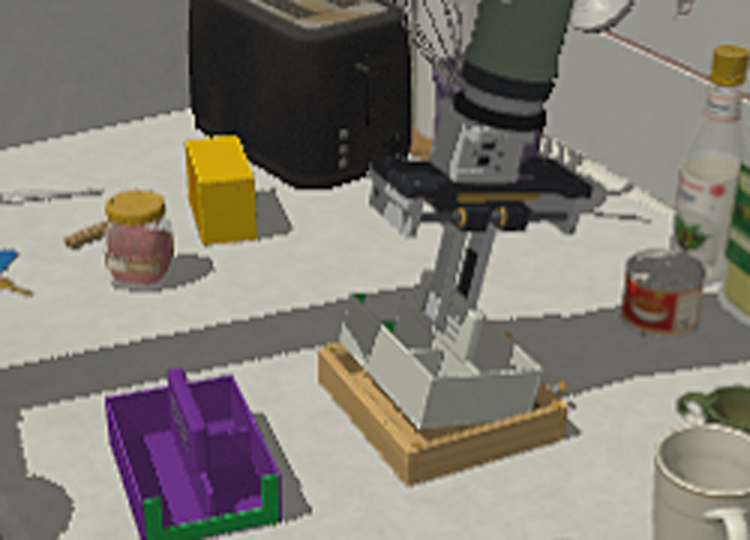

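View pics/w10.png

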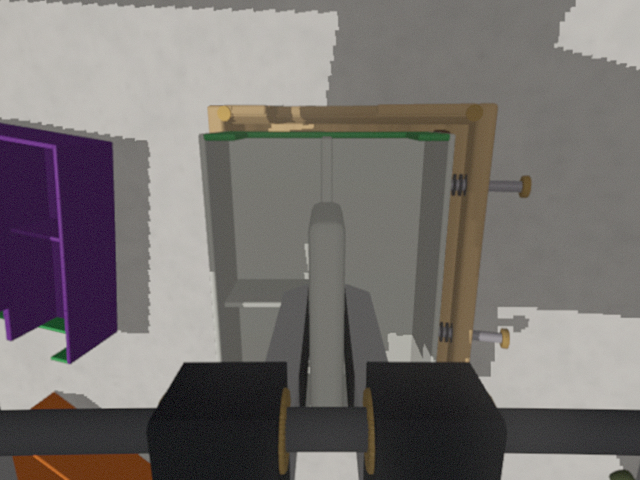

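```bash
python3 -m inch '[-0.09,-1,0,-0.08,0.01,-0.25,0, -0.18,-2,0,-0.16,0.02,-0.5,0, -0.27,-3,0,-0.25,0.02,-0.75,0, -0.35,-4,0,-0.33,0.03,-1,0, -0.43,-5,0,-0.42,0.04,-1.25,0, -0.52,-6,0,-0.5,0.05,-1.5,0, -0.52,-6,0,-0.5,0.05,-1.5,0, -0.52,-6,0,-0.5,0.05,-1.5,0]'
python3 -c "
from h import *
s=snap('side','s11',(200,120,450,300),3);print(s['wrist_torque'])"
```

```text
time: 16.8
position: [0.5797, -0.0706, 0.072]
ee_rot: [[-0.108, 0.99, -0.086], [0.009, -0.085, -0.996], [-0.994, -0.109, 0.0]]
wrist_force: [-5.6, 0.0, -0.1]
width: 0.0136
[0.11461195 1.2183679  0.00455663]
```

View pics/s11.png

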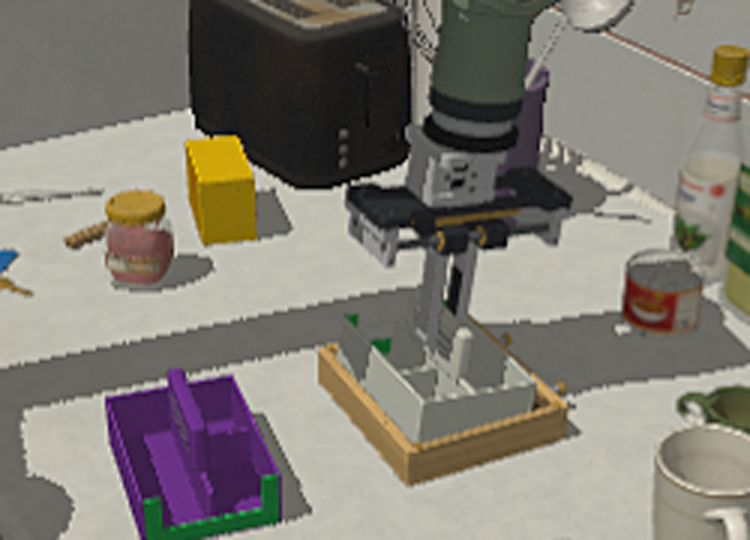

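```bash
python3 -m inch '[-0.09,-1,0,-0.08,0.01,-0.2,0, -0.18,-2,0,-0.16,0.02,-0.4,0, -0.27,-3,0,-0.25,0.02,-0.6,0, -0.35,-4,0,-0.33,0.03,-0.8,0, -0.43,-5,0,-0.42,0.04,-0.95,0, -0.52,-6.2,0,-0.5,0.05,-1.1,0, -0.52,-6.2,0,-0.5,0.05,-1.1,0, -0.52,-6.2,0,-0.5,0.05,-1.1,0]'
python3 -c "
from h import *
s=snap('side','s12',(200,120,450,300),3);print(s['wrist_torque'])"
```

```text
time: 17.65
position: [0.5731, -0.0698, 0.0601]
ee_rot: [[-0.003, 0.996, -0.086], [0.0, -0.086, -0.996], [-1.0, -0.003, -0.0]]
wrist_force: [-5.9, 0.5, -0.3]
width: 0.014
[ 0.04600852  1.06602696 -0.04122856]
```

View pics/s12.png

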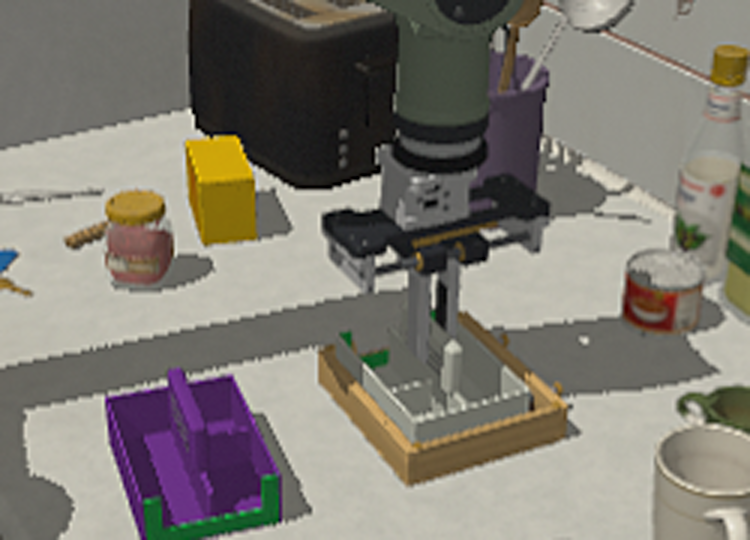

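```bash
python3 -m inch '[0,-0.15,0,-0.05,0,-0.05,0, 0,-0.15,0,-0.1,0,-0.1,0, 0,-0.15,0,-0.15,0.01,-0.15,0, 0,-0.15,0,-0.15,0.01,-0.2,0, 0,-0.15,0,-0.15,0.01,-0.25,0, 0,-0.15,0,-0.15,0.01,-0.25,0, 0,-0.15,0,-0.15,0.01,-0.25,0, 0,-0.15,0,-0.15,0.01,-0.25,0]'
```

```text
time: 18.5
position: [0.572, -0.0697, 0.0592]
ee_rot: [[-0.0, 0.996, -0.086], [0.0, -0.086, -0.996], [-1.0, -0.0, -0.0]]
wrist_force: [-7.2, 2.4, 9.0]
width: 0.0137
```

```bash
python3 -m inch '[0,0,0,-0.03,0,-0.1,0, 0,0,0,-0.05,0,-0.15,0, 0,0,0,-0.05,0,-0.2,0, 0,0,0,-0.05,0,-0.25,0, 0,0,0,-0.05,0,-0.3,0, 0,0,0,-0.05,0,-0.3,0, 0,0,0,-0.05,0,-0.3,0, 0,0,0,-0.05,0,-0.3,0]'
python3 -c "
from h import *
s=snap('wrist','w13');print(s['wrist_torque'])"
```

```text
time: 19.3
position: [0.572, -0.0698, 0.0591]
ee_rot: [[0.001, 0.996, -0.085], [-0.0, -0.085, -0.996], [-1.0, 0.001, 0.0]]
wrist_force: [-10.3, 3.4, 15.6]
width: 0.0139
[ 0.3217014   2.0104034  -0.07252235]
```

View pics/w13.png

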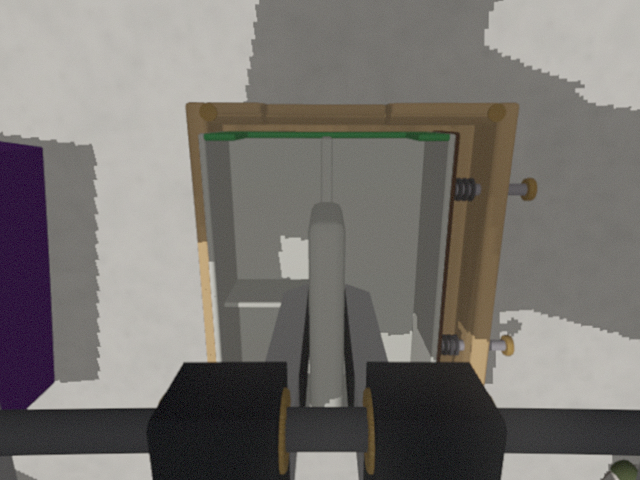

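```bash
python3 -m inch '[0,0,0,0,0,-0.1,0, 0,0,0,0,0,-0.05,0, 0,0,0,0,0,-0.05,0, 0,0,0,0,0,-0.05,0.5, 0,0,0,0,0,-0.05,0.5, 0,0,0,0,0,-0.05,0.5, 0,0,0,0,0,-0.05,0.5, 0,0,0,0,0,0,0.5]'
python3 -m inch '[0,0,0,0,0,2,0.5, 0,0,0,0,0,5,0.5, 0,0,0,0,0,8,0.5, 0,0,0,0,0,10,0.5, 0,0,0,0,0,10,0.5, 0,0,0,0,0,10,0.5, 0,0,0,0,0,10,0.5, 0,0,0,0,0,10,0.5]'
python3 -c "
from h import *
s=snap('wrist','w14',(190,90,470,370),2.1);snap('side','s14',(220,180,420,300),3.9)
C=cam('wrist',s);print(s['position'])"
```

```text
time: 20.15
position: [0.5726, -0.0699, 0.0593]
ee_rot: [[0.002, 0.996, -0.085], [-0.0, -0.085, -0.996], [-1.0, 0.002, 0.0]]
wrist_force: [-0.0, -0.2, -0.2]
width: 0.0463
time: 20.95
position: [0.5713, -0.0696, 0.1573]
ee_rot: [[-0.002, 0.996, -0.085], [0.001, -0.085, -0.996], [-1.0, -0.002, -0.0]]
wrist_force: [0.2, 0.3, -0.1]
width: 0.0468
[ 0.57133398 -0.06956716  0.15727677]
```

View pics/w14.png

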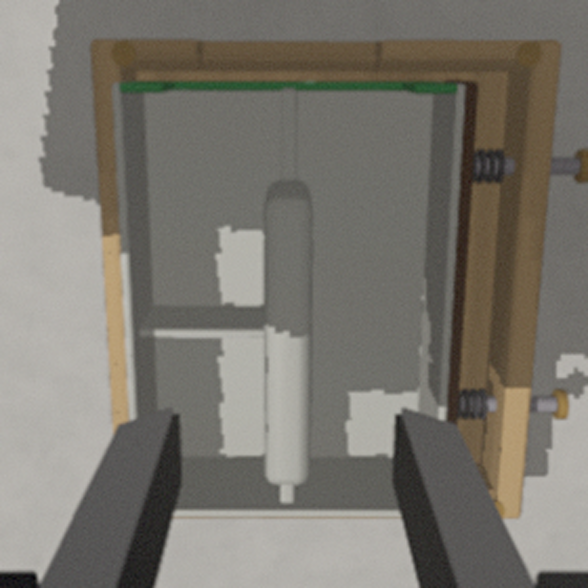

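View pics/s14.png

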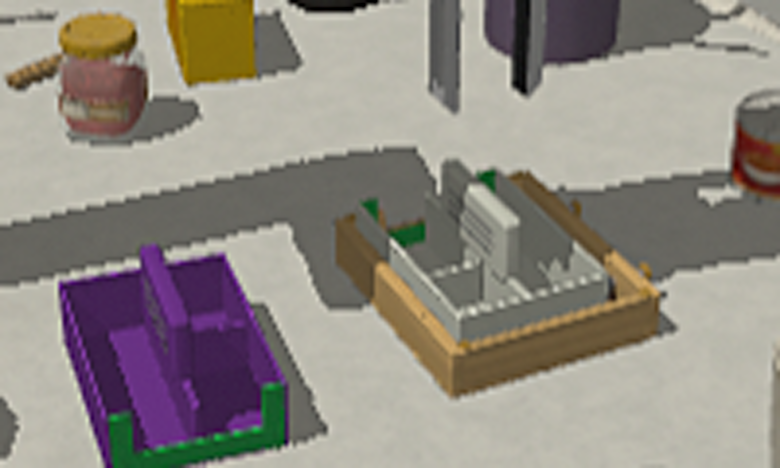

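Run:
```python
from h import *
S=cam('side')
c=np.array([.5716,-.0682]); u=np.array([.996,-.087]); v=np.array([.087,.996])
pts=[np.r_[(c+a*u+b*v),.054] for a,b in [(-.055,-.075),(.055,-.075),(.055,.075),(-.055,.075)]]
up=[p+[0,0,.004] for p in pts]
q=proj(S,pts);q2=proj(S,up)
out=[]
for f in ['s14_raw','side0']:
    im=cv2.imread(f'pics/{f}.png')[205:290,300:400]; k=6
    im=cv2.resize(im,None,fx=4,fy=4,interpolation=cv2.INTER_CUBIC)
    for (x,y),(x2,y2) in zip(q,q2):
        cv2.circle(im,(int((x-300)*4+2),int((y-205)*4+2)),3,(0,0,255),1); cv2.circle(im,(int((x2-300)*4+2),int((y2-205)*4+2)),3,(255,0,0),1)
    out.append(im)
cv2.imwrite('pics/cmp.png',np.hstack(out))
```

```text
(no output)
```

View pics/cmp.png

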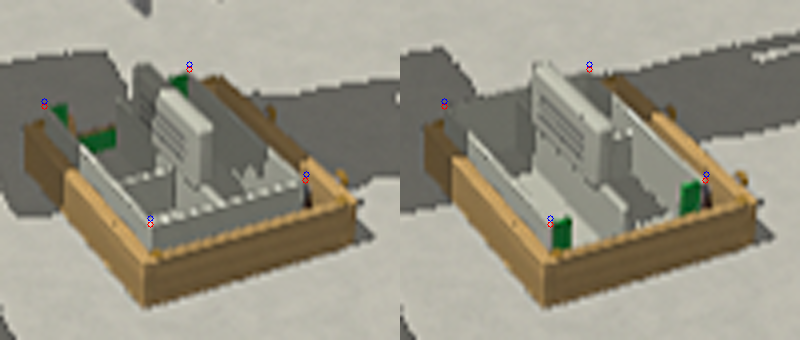

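```bash
python3 -c "
from h import *
s=env.get_state();print(s['time'],s['wrist_force']);print(env.job_done())"
```

```text
21.05 [0.17561794 0.05895103 0.65523585]
the job is handed in; nothing more can be done
None
```

The tray is back in the box, turned half round with its green low end at the cut-out end, and I handed the job in at about 21 s of the 51 s. `job_done` gives no verdict, so this rests on my own checks.

**What I did:** I lifted the tray out and turned it 90°. The last joint could not manage the full half turn, so I set the tray on the free worktop and re-gripped it from the other side. I then turned it the remaining 90°. I lowered it tilted 12°, pushed the divider back at about 5 N, rotated it level and pressed it home. The wrist force was about 16 N vertically and 10 N sideways when I pressed.

**Last checks:**
- **Height:** while pressed, the tool stopped at z = 0.0591 and did not go lower when I pressed harder. That puts the tray's underside at about 6 mm, on the box floor.
- **Level and position:** in the side picture, taken after release, the tray's top corners match where they were at the start. I judged this by eye and did not measure the tilt separately.
- **Surroundings:** the gripper is open and about 10 cm above the tray. The jar and carton look undisturbed in the last side picture. I did not re-check the mug and salt shaker at the end, but the arm never went near them.

No check failed or disagreed. The sideways force at the final press was more than the divider spring alone would give, and I put the difference down to rubbing. It dropped to zero when I let go.

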